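# Shut the washer's lid and start a tub-clean run

## Robot

A 6-joint arm with a two-finger parallel gripper is mounted at the origin on the work surface. World frame = base frame: x ahead of the robot, y to its left, z up, the work surface at z = 0. Lengths are in mm, angles in degrees, forces in N, time in s.
With the tool pointing down it reaches from about 300 to 850 mm from the base axis. Payload 4.2 kg.
Tool frame: the origin (TCP) lies between the finger pads; the fingertips stand 22 mm ahead of it and the grasp point (between the pads) lies 3 mm ahead of it; z points along the fingers, y is the direction in which the jaws open and shut (so a half turn about z gives the same grasp; the last joint's range is limited). The gripper opens to 91 mm and grips with 3 to 60 N. Pads are 32 mm wide; open, the fingers measure 118 mm over their backs; the gripper's body (76 mm by 178 mm) begins 60 mm behind the grasp point.
Start: joints at [-69.901, 18.312, 89.639, -0, 72.044, -1.146], TCP at [208.361, -535.935, 235.976] pointing down, gripper open.
Joint ranges: [-177.97, 177.97], [-48.28, 115.42], [12.27, 149.76], [-77.06, 257.06], [2.81, 150.46], [-146.56, 146.56]. Speed limits (degrees/s): [147.25, 147.25, 180, 180, 180, 180].

## Interface

Orientations are given as [roll, pitch, yaw] about the fixed x, y, z axes, in that order (R = Rz(yaw) Ry(pitch) Rx(roll)).
In Python, from workcell import * gives the robot as it stands.
- The arm moves only by the shell command python3 -m jog 'ROWS' [OPENING] [FORCE]. ROWS is text: rows parted by semicolons, each of 6 numbers parted by spaces: the shift along the tool's x, y, z in units of 0.5 m (1.0 is 0.5 m), then the turn, a rotation vector about the tool's x, y, z in units of pi/2 rad (1.0 is pi/2 rad). A call has 1 to 20 rows; each row is the pose to reach, as a shift and turn from the pose measured when the call began, along the tool's axes at that moment; what a row does not reach only later rows make up. A row lasts 1/12 s, in which the tool goes at most 41.7 mm and 7.16 degrees, less where a joint would pass 70% of its speed; a pose out of reach is approached as far as the arm can. A call with a number of a shift or a turn outside -1 to 1 is refused whole. A call with a gripper value outside its range is refused whole. OPENING is the opening, from -1 (shut) to 1 (fully open), set as the call begins (- or left out, the last holds). The fingers move at their own pace and stop on an object; FORCE is the grip in N (left out, the last holds). Time passes only in rows, so rows that repeat a pose let the fingers close. It gives the time, the measured TCP pose, the force and the opening at its end, in the units of the state.
- state(): the state, without advancing time (a new reading comes with each control period).
- grab_frame(name): name is "scene" or "top"; returns the picture (384x512x3 uint8, red, green, blue); there is no depth.
- calibration(name): a dict with "mtx" (3x3 intrinsics, pixels), "distortion" ([k1, k2, p1, p2, k3] as OpenCV has them; the pictures are not rectified), "rvec" (rotation vector, rad) and "tvec" (3), from world to camera coordinates, as OpenCV has them. Camera axes: x right, y down, z forward; pixel columns grow to the right and rows downward; lengths in mm; the calibration is good to about 2 mm. A picture is of the moment at which its call begins. calibration takes no time and is no camera call.
- job_done(): hands the job in, once; it reports no verdict.
Trained networks look in the newest picture that a camera, given by its name, has taken for a name from the list of things; names that differ only in an ending like _2 or _b are one class to them, and where a whole thing is asked for, a point or a joint stands for the part that bears it (a point fixed in the world has none). Each returns a list of dicts, best first, with "confidence" (0 to 1); they miss things now and then, are a little off and sometimes report something else, mostly with a low value. They report only what shows in the picture. A call takes as long as a camera call.
- spot_in(query, camera): "rect" ([left, top, right, bottom] in pixels, round what is visible of it).
- tip_of(query, camera): "location" ([column, row] in pixels: a listed point, or the origin of a listed thing).
The state is a dict: "time_s": time; "qpos": joint angles; "qvel": joint speeds; "effort": joint torques, N m; "ee_pos": TCP position; "ee_rot": TCP orientation; "force": force on the tool from outside, world axes, zero at the start; "torque": the same for the moment, N m; "gripper_width": finger opening in mm.
Only numpy, scipy, OpenCV 4.12 (cv2) and the standard library are available. Lean on these libraries where they do the work, as an engineer would, in place of code of your own. Each camera call takes 0.05 s, during which the arm holds its last target. There are 200 camera calls.

## Task

The top-loading coin washer in front of you is empty and is to be sent on a tub-clean run. With your fingertips, gently push its open lid down until it is fully shut, without slamming it or taking hold of it; then press the middle one of the three small course keys on the front control panel and let it come up again, and after that press the large start key at the other end of the same row, all the way down, and come away. Press no other key, and leave the bottle, the cup and the jar standing on the machine as they are.

Things in the scene. Friction and masses are not known exactly. Their poses are not given: they have to be found in the camera images.
- washer: Fixed cream top-loading washer, 560 mm wide (x) by 540 mm deep (y). Origin: centre of its flat deck, at its surface, 50 mm over the work surface. -y is its front, +y its back; the robot is at its -x side. Tub opening in the middle; console 115 mm high on the rear 85 mm. Control panel: grey strip 380 x 66 x 3 mm at y = -225 mm; keys along +x: start, near, middle, far. Turned up to 0.12 rad.
- lid (a joint): Lid angle in rad: 0 fully shut (lying level over the tub opening), grows as the free edge rises and swings to the back; about 1.57 upright, 1.9 the stop. It starts wide open, at 1.35 to 1.75. Stiff friction hinge (about 1.1 N m): the lid stays at whatever angle it is left and does not fall. Pushing it shut takes 0.5 to 6 N near the free edge.
- lid_hinge (a point): Middle of the lid's hinge axis, which runs along the washer's x, 14 mm above the deck and 135 mm behind the deck's centre.
- lid_edge (a point): Middle of the lid's free (front) edge, on the outer face (the face that is on top when shut): 285 mm from the hinge axis along the lid and 12 mm to the outer side of it. Its axes turn with the lid: +y along the lid to the hinge, +z out of the outer face. The lid is a flat plate 320 mm wide, 24 mm thick; grey lip on the edge. Shut, this point lies 26 mm above the deck, 150 mm in front of the deck's centre.
- course_near (a joint): Travel in m of the small course key nearest the display (the nearest of the three to the robot): 0 up, 0.005 fully down. Leave it alone.
- course_mid (a joint): Travel in m of the middle one of the three small course keys: 0 up, 0.005 fully down; spring key, 1.5 N to start, 4 N at the bottom, comes up by itself.
- course_far (a joint): Travel in m of the small course key farthest from the start key (the farthest of the three from the robot): 0 up, 0.005 fully down. Leave it alone.
- start_key (a joint): Travel in m of the large start key: 0 up, 0.005 fully down; spring key, 1.5 N to start, 4 N at the bottom, comes up by itself.
- course_mid_top (a point): Centre of the top face of the middle small key, a white round key 20 mm across that stands 8.5 mm above the panel (11.5 mm above the deck); it is pressed straight down. Its equal neighbours stand 55 mm to each side along the washer's x.
- start_key_top (a point): Centre of the top face of the start key, a white round key 34 mm across, standing as high as the small ones, at the robot's end of the row, 130 mm from the nearest small key, with a dark display between. Pressed straight down.
- bottle: White plastic detergent bottle, 64 mm across, 190 mm tall, standing on the deck beside the lid, on the side away from the robot. Origin at the centre of its foot. To be left standing.
- cup: White plastic measuring cup, 60 mm across the mouth, 55 mm tall, standing on the console behind the lid, 80 mm or more (its near side) left or right of the machine's middle line. Origin at the centre of its foot. To be left standing.
- jar: Grey jar with a white cap, 56 mm across, 60 mm tall, standing on the console on the other side of the middle line from the cup. Origin at the centre of its foot. To be left standing.

How it is judged (in metres and radians):
On the way, in this order (a step that is already met when the one before it is completed fails the run):
1. the lid is shut (value of joint lid below 0.03 rad), for 0.2 s.
2. the middle course key is pressed down, with the lid shut (value of joint course_mid above 0.0035 m and value of joint lid below 0.03 rad), for 0.05 s.
3. the middle course key has come up again (value of joint course_mid below 0.0015 m), for 0.05 s.
4. the start key is pressed down, with the lid shut (value of joint start_key above 0.0035 m and value of joint lid below 0.03 rad), for 0.05 s.
At the end, for the whole second after the job is handed in: The lid is shut to within 0.03 rad (8 mm at its free edge) and at rest, all four keys are up again (less than 1.5 mm down), and the bottle, the cup and the jar stand upright within 20 mm of where they stood (value of joint lid below 0.03 rad and velocity of joint lid between -0.05 and 0.05 rad/s and value of joint each of course_near, course_mid, course_far, start_key below 0.0015 m and distance of each of bottle, cup, jar from where it was at the start of the episode below 0.02 m and angle between each of bottle, cup, jar's own z axis and vertical below 0.2 rad); the robot touches nothing.
It fails at once if the lid is slammed (faster than 1.8 rad/s over the last 0.3 rad) (value of joint lid below 0.3 rad and velocity of joint lid below -1.8 rad/s).
It fails at once if the lid is taken between the fingers instead of pushed (z of the grasp point in the frame of lid_edge between -0.021 and -0.003 m and y of the grasp point in the frame of lid_edge between 0 and 0.27 m and x of the grasp point in the frame of lid_edge between -0.16 and 0.16 m).
It fails at once if one of the other two course keys is pressed (value of joint any of course_near, course_far above 0.0025 m).
It fails at once if a course or start key is pressed while the lid is still open (value of joint lid above 0.06 rad and value of joint any of start_key, course_mid above 0.0025 m).
It fails at once if the bottle, the cup or the jar is shifted by more than 20 mm, lifted or tipped (not (distance of each of bottle, cup, jar from where it was at the start of the episode below 0.02 m and angle between each of bottle, cup, jar's own z axis and vertical below 0.2 rad)).
It also fails if it takes over 59 s, if anything falls off the work surface, if the arm or the gripper's body presses on something with over 40 N, if the wrist force passes 120 N, or if a joint passes its speed limit or range.

## Working session

There is one attempt and no reset: what is moved stays moved. The work goes in short steps, Python scripts to look and compute and a shell command to move; the robot and the scene stay as the last step left them, time stands still between calls to the robot, and variables do not carry over. Pictures are saved under pics/ and viewed, about 8 in all and at most 12, crops included, and the job is handed in when it is done.

```bash
mkdir -p pics; python3 - <<'E'
from workcell import *
import cv2,numpy as np
s=state();print(s)
for c in("scene","top"):
    im=grab_frame(c);cv2.imwrite(f"pics/{c}0.png",im[:,:,::-1])
    k=calibration(c);R=cv2.Rodrigues(np.array(k["rvec"],float))[0];print(c,"campos",-R.T@np.array(k["tvec"],float).ravel())
    for q in("lid_hinge","lid_edge","course_mid_top","start_key_top","washer","bottle","cup","jar"):
        print(c,q,[(np.round(d["location"],1).tolist(),round(d["confidence"],2)) for d in tip_of(q,c)[:2]])
E
```

```text
{'time_s': 0.0, 'qpos': array([-6.98981651e+01,  1.83536493e+01,  8.97066918e+01,  9.50367453e-05,
        7.20432994e+01, -1.14371032e+00]), 'qvel': array([-0.07147482, -0.0344369 , -0.03572269, -0.12083391, -0.05480454,
        0.01155456]), 'effort': array([-1.10987126e-03, -4.12462807e+01, -2.31974065e+01,  7.22593954e-02,
        4.55880084e-02, -1.45615868e-04]), 'ee_pos': array([ 208.22273712, -535.47706582,  235.09817481]), 'ee_rot': array([-1.79896382e+02, -2.15902041e-03,  2.12455139e+01]), 'force': array([-0.42102936, -0.00988556,  0.34907557]), 'torque': array([0.04523681, 0.00063443, 0.03540997]), 'gripper_width': 91.25143306521606}
scene campos [ 941.00920488 -335.84054069  908.32264641]
scene lid_hinge [([268.9, 187.1], 0.63)]
scene lid_edge [([272.6, 91.0], 0.62)]
scene course_mid_top [([182.6, 315.2], 0.43)]
scene start_key_top [([123.1, 266.3], 0.54)]
scene washer [([235.2, 223.5], 0.9)]
scene bottle [([341.6, 247.6], 0.74)]
scene cup []
scene jar [([355.0, 168.7], 0.77), ([122.4, 266.6], 0.47)]
top campos [488.04583244  66.37865896 999.46450396]
top lid_hinge [([224.9, 212.0], 0.71)]
top lid_edge [([191.3, 199.8], 0.72)]
top course_mid_top [([362.3, 183.6], 0.63)]
top start_key_top [([371.8, 255.1], 0.74)]
top washer [([275.7, 206.7], 0.69)]
top bottle [([228.2, 122.3], 0.95)]
top cup [([180.7, 278.8], 0.77), ([370.3, 252.4], 0.58)]
top jar [([176.5, 133.0], 0.56)]
```

View pictures.

View pics/scene0.png

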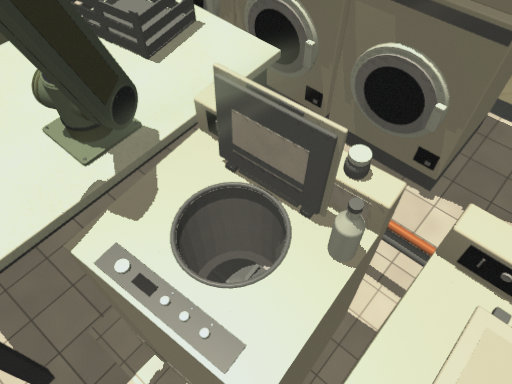

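View pics/top0.png

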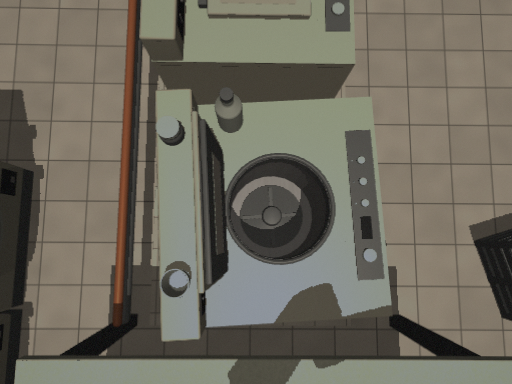

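```bash
cat > h.py <<'E'
from workcell import *
import cv2,numpy as np
from scipy.optimize import least_squares
from scipy.spatial.transform import Rotation as Ro
K={c:calibration(c) for c in("scene","top")}
def proj(c,P):
    k=K[c];return cv2.projectPoints(np.array(P,float).reshape(-1,1,3),np.array(k["rvec"],float),np.array(k["tvec"],float),np.array(k["mtx"],float),np.array(k["distortion"],float))[0].reshape(-1,2)
def world(w,P):  # w: x,y,yaw ; P in washer frame
    return Ro.from_euler("z",w[2]).apply(np.array(P,float))+[w[0],w[1],50]
def lidpt(a,x=0,r=285,o=12): # lid angle a
    return [x,135-r*np.cos(a)+o*np.sin(a),14+r*np.sin(a)+o*np.cos(a)]
E
python3 - <<'E'
from h import *
# p: x,y,yaw, lid angle, key-row mid x offset
obs={("scene","h"):(268.9,187.1),("scene","e"):(272.6,91),("scene","m"):(182.6,315.2),("scene","s"):(123.1,266.3),("scene","w"):(235.2,223.5),
("top","h"):(224.9,212),("top","e"):(191.3,199.8),("top","m"):(362.3,183.6),("top","s"):(371.8,255.1),("top","w"):(275.7,206.7)}
def pts(p):return {"h":[0,135,14],"e":lidpt(p[3]),"m":[p[4],-225,11.5],"s":[p[4]-185,-225,11.5],"w":[0,0,0]}
def f(p):
    q=pts(p);return np.concatenate([proj(c,world(p,[q[n]]))[0]-o for (c,n),o in obs.items()])
r=least_squares(f,[500,0,0,1.5,80],x_scale=[10,10,.1,.1,10],loss="soft_l1")
print(r.x);print(f(r.x).reshape(-1,2).round(1).tolist())
for n,P in pts(r.x).items():print(n,world(r.x,[P]).round(1))
E
```

```text
[5.65945766e+02 1.16129000e+00 8.48714624e-02 1.63942013e+00
 4.66807210e+01]
[[-1.9, -1.0], [5.3, -0.2], [0.8, -0.9], [-3.2, -0.9], [-1.4, 3.9], [-2.8, -1.5], [0.8, 0.4], [0.7, -2.5], [-0.2, -0.2], [0.1, -0.0]]
h [[554.5 135.7  64. ]]
e [[551.8 167.1 347.5]]
m [[ 631.5 -219.1   61.5]]
s [[ 447.2 -234.8   61.5]]
w [[565.9   1.2  50. ]]
```

Scene view: the lid stands about upright. Keys in scene: start (122,266), near (165,300), mid (184,316), far (204,333). The top view agrees: start (370,255), mid (363,181). The cup is on the near side of the console, the jar and bottle on the far side. I'll rise above the lid and align the tool with the washer first.

```bash
python3 -m jog '0 0 -0.08 0 0 0.06; 0 0 -0.16 0 0 0.12; 0 0 -0.24 0 0 0.182; 0 0 -0.32 0 0 0.182; 0 0 -0.4 0 0 0.182; 0 0 -0.4 0 0 0.182; 0 0 -0.4 0 0 0.182; 0 0 -0.4 0 0 0.182' -1 20
cat >> h.py <<'E'
W=np.array([565.95,1.16,0.08487])
def wash(P,w=W): return Ro.from_euler("z",-w[2]).apply(np.array(P,float)-[w[0],w[1],50])
def where():
    s=state();t=Ro.from_euler("xyz",s["ee_rot"],degrees=True)
    print("t",round(s["time_s"],2),"tcp washer",wash(s["ee_pos"]).round(1),"tip z",(wash(s["ee_pos"]+t.apply([0,0,22]))).round(1),"rot",s["ee_rot"].round(1),"F",s["force"].round(1),"q",s["qpos"].round(0),"w",round(s["gripper_width"],1));return s
def to(P,yaw=np.degrees(W[2])): # units to reach TCP at washer point P, tool down
    s=state();t=Ro.from_euler("xyz",s["ee_rot"],degrees=True)
    d=t.inv().apply(world(W,P)-s["ee_pos"])/500
    r=(t.inv()*Ro.from_euler("xyz",[180,0,yaw],degrees=True)).as_rotvec()/(np.pi/2)
    print("to",P,"->",d.round(4),r.round(4))
E
python3 - <<'E'
from h import *
where();to([0,230,380])
# key blob centroids
im={c:cv2.imread(f"pics/{c}0.png",0) for c in K}
for c,pp in {"scene":[(122,266),(165,300),(184,316),(204,333)],"top":[(370,255),(365,203),(363,181),(361,160)]}.items():
    for (u,v) in pp:
        p=im[c][v-9:v+10,u-9:u+10].astype(float);m=(p>np.median(p)+40).astype(np.uint8)
        n,l,st,ce=cv2.connectedComponentsWithStats(m);i=l[9,9];print(c,(u,v),ce[i]+[u-9,v-9],st[i][4])
E
```

```text
time_s: 1.57
ee_pos: [208.3, -535.7, 435.2]
ee_rot: [-179.9, 0.0, 4.9]
force: [-0.6, 0.2, -0.9]
gripper_width: 40.5
t 1.57 tcp washer [-401.9 -504.6  385.2] tip z [-401.9 -504.6  363.2] rot [-179.9    0.     4.9] F [-0.6  0.2 -0.9] q [-70.  16.  66.  -0.  99.  15.] w 40.5
to [0, 230, 380] -> [ 0.8039 -1.4692  0.0116] [-0.0006  0.0002  0.    ]
scene (122, 266) [121.37341772 265.07594937] 158
scene (165, 300) [164.03174603 299.55555556] 63
scene (184, 316) [183.51351351 315.37837838] 74
scene (204, 333) [203.69863014 332.15068493] 73
top (370, 255) [369.72440945 254.72440945] 127
top (365, 203) [365.  202.5] 40
top (363, 181) [362.87179487 180.87179487] 39
top (361, 160) [361.  159.5] 38
```

```bash
python3 -m jog '0.04 -0.07 0;0.08 -0.14 0;0.12 -0.21 0;0.16 -0.28 0;0.2 -0.35 0;0.24 -0.42 0;0.28 -0.49 0;0.32 -0.56 0;0.36 -0.63 0;0.4 -0.7 0;0.44 -0.77 0;0.48 -0.84 0;0.48 -0.88 0;0.48 -0.88 0' 2>&1 | sed 's/;/;/' || true
python3 - <<'E'
from h import *
where();to([0,230,380])
sc=[(121.4,265.1),(164.0,299.6),(183.5,315.4),(203.7,332.2)];tp=[(369.7,254.7),(365,202.5),(362.9,180.9),(361,159.5)]
dx=[-185,-55,0,55]
def f(p):
    P=[[p[0]+d*np.cos(p[2]),p[1]+d*np.sin(p[2]),60.5] for d in dx]
    return np.concatenate([(proj("scene",P)-sc).ravel(),(proj("top",P)-tp).ravel()])
r=least_squares(f,[631,-219,.085],x_scale=[10,10,.1]);print(r.x,f(r.x).reshape(-1,2).round(1).tolist())
print("mid in W",wash([r.x[0],r.x[1],60.5]),"start",wash([r.x[0]-185*np.cos(r.x[2]),r.x[1]-185*np.sin(r.x[2]),60.5]))
E
```

```text
validation failed for argument at $[0]...
t 1.57 tcp washer [-401.9 -504.6  385.2] tip z [-401.9 -504.6  363.2] rot [-179.9    0.     4.9] F [-0.6  0.2 -0.9] q [-70.  16.  66.  -0.  99.  15.] w 40.5
to [0, 230, 380] -> [ 0.8039 -1.4692  0.0116] [-0.0006  0.0002  0.    ]
[ 6.32614317e+02 -2.20058170e+02  6.11794604e-02] [[0.1, -0.3], [0.2, -0.2], [0.0, -0.2], [0.1, -0.4], [0.4, -0.1], [0.3, -0.2], [0.4, -0.2], [0.3, -0.1]]
mid in W [  47.67211666 -226.07295071   10.5       ] start [-137.27597091 -221.69061085   10.5       ]
```

The key row fits to 0.4 px with yaw 0.061, so I'll use that. The jog rows need six numbers each.

```bash
sed -i 's/^W=.*/W=np.array([571.9,1.6,0.0612])/' h.py
python3 -m jog '0.04 -0.07 0 0 0 0;0.08 -0.14 0 0 0 0;0.12 -0.21 0 0 0 0;0.16 -0.28 0 0 0 0;0.2 -0.35 0 0 0 0;0.24 -0.42 0 0 0 0;0.28 -0.49 0 0 0 0;0.32 -0.56 0 0 0 0;0.36 -0.63 0 0 0 0;0.4 -0.7 0 0 0 0;0.44 -0.77 0 0 0 0;0.48 -0.84 0 0 0 0;0.48 -0.88 0 0 0 0;0.48 -0.88 0 0 0 0'
python3 - <<'E'
from h import *
where();to([0,230,380])
print("mid",world(W,[47,-225,11.5]))
for a in(1.5,1.55,1.6,1.65,1.7):print(a,np.round(lidpt(a),0),proj("top",world(W,[lidpt(a)]))-[191.3,199.8],proj("scene",world(W,[lidpt(a)]))-[272.6,91])
for c,o in(("top",(224.9,212)),("scene",(268.9,187.1))):print(proj(c,world(W,[[0,135,14]]))-o)
E
```

```text
time_s: 2.73
ee_pos: [409.7, -73.5, 433.4]
ee_rot: [-179.8, 0.3, 5.2]
force: [-0.5, -0.4, -0.5]
gripper_width: 0.4
t 2.73 tcp washer [-166.5  -65.   383.4] tip z [-166.6  -64.9  361.4] rot [-179.8    0.3    5.2] F [-0.5 -0.4 -0.5] q [-12.   0.  84.   0.  96.  73.] w 0.4
to [0, 230, 380] -> [ 0.3503 -0.58    0.0074] [-0.0026  0.0031  0.0188]
mid [ 632.57341545 -220.10416473   61.5       ]
1.5 [  0. 127. 299.] [[23.27442016 -6.56245823]] [[-2.67340555 12.5799502 ]]
1.55 [  0. 141. 299.] [[15.05813454 -6.12692725]] [[1.7415252  8.40853275]]
1.6 [  0. 155. 299.] [[ 6.89620183 -5.64433898]] [[6.07070378 4.58655723]]
1.65 [  0. 170. 297.] [[-1.16486277 -5.11751598]] [[10.29672937  1.12258243]]
1.7 [  0. 184. 295.] [[-9.07965158 -4.54966104]] [[14.40362876 -1.97757515]]
[[-2.97489266 -5.20581957]]
[[1.15279727 0.82287437]]
```

```bash
python3 -m jog '0.04 -0.07 0 0 0 0.018;0.08 -0.14 0 0 0 0.018;0.12 -0.21 0 0 0 0.018;0.16 -0.28 0 0 0 0.018;0.2 -0.35 0 0 0 0.018;0.24 -0.42 0 0 0 0.018;0.28 -0.48 0 0 0 0.018;0.32 -0.53 0 0 0 0.018;0.35 -0.59 0 0 0 0.018;0.35 -0.59 0 0 0 0.018;0.35 -0.59 0 0 0 0.018'
python3 - <<'E'
from h import *
where();to([0,230,285])
for c in("top","scene"):cv2.imwrite(f"pics/{c}1.png",grab_frame(c)[:,:,::-1])
a=cv2.imread("pics/top1.png");b=cv2.imread("pics/scene1.png");cv2.imwrite("pics/both1.png",cv2.resize(np.vstack([a[90:340,120:400],b[30:280,120:400]]),None,fx=1.2,fy=1.2))
E
```

```text
time_s: 3.65
ee_pos: [557.8, 236.2, 430.7]
ee_rot: [-179.9, 0.6, 3.6]
force: [0.3, 0.0, 0.4]
gripper_width: 0.6
t 3.65 tcp washer [2.000e-01 2.351e+02 3.807e+02] tip z [  0.  235.1 358.7] rot [-179.9    0.6    3.6] F [0.3 0.  0.4] q [ 22.  19.  61.   0. 100. 108.] w 0.6
to [0, 230, 285] -> [0.0014 0.0104 0.1914] [-0.0009  0.0063  0.0014]
```

View pics/both1.png

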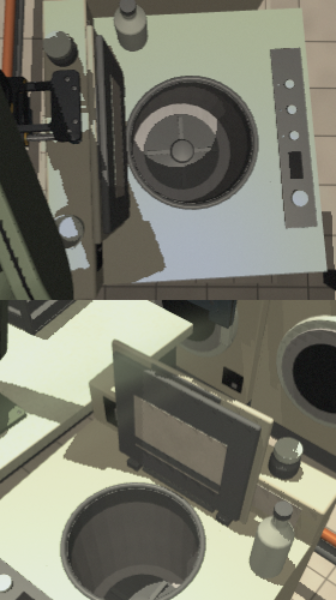

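The gripper is behind the lid, clear of it and of the cup and jar. I'll go down behind the free edge and move up to contact.

```bash
python3 -m jog '0 0.005 0.05 0 0.006 0;0 0.01 0.1 0 0.006 0;0 0.01 0.15 0 0.006 0;0 0.01 0.185 0 0.006 0;0 0.03 0.185 0 0.006 0;0 0.05 0.185 0 0.006 0;0 0.07 0.185 0 0.006 0;0 0.09 0.185 0 0.006 0;0 0.11 0.185 0 0.006 0;0 0.13 0.185 0 0.006 0;0 0.15 0.185 0 0.006 0;0 0.17 0.185 0 0.006 0'
python3 - <<'E'
from h import *
where()
for a in (1.4,1.2,1.0,.8,.6):
    p=lidpt(a,0,255);to([0,p[1]+13.5,p[2]+22])
E
```

```text
time_s: 4.75
ee_pos: [562.1, 149.9, 341.2]
ee_rot: [-179.7, -0.3, 3.5]
force: [0.1, 4.1, 4.1]
gripper_width: 0.8
t 4.75 tcp washer [ -0.7 148.6 291.2] tip z [ -0.6 148.7 269.3] rot [-179.7   -0.3    3.5] F [0.1 4.1 4.1] q [ 14.  16.  78.   0.  86. 100.] w 0.8
to [0, np.float64(116.98377532030005), np.float64(289.3292868618602)] -> [0.0014 0.0633 0.0036] [-0.0028 -0.0032  0.0003]
to [0, np.float64(67.28324164005494), np.float64(278.01825997536275)] -> [0.0012 0.1628 0.0257] [-0.0028 -0.0032  0.0003]
to [0, np.float64(20.82056382131913), np.float64(257.0587287964313)] -> [0.001  0.2559 0.0673] [-0.0028 -0.0032  0.0003]
to [0, np.float64(-20.551937792732915), np.float64(227.2862836915443)] -> [0.0006 0.339  0.1264] [-0.0028 -0.0032  0.0003]
to [0, np.float64(-55.184872121227556), np.float64(189.88785809465017)] -> [2.000e-04 4.086e-01 2.009e-01] [-0.0028 -0.0032  0.0003]
```

Contact at about 4 N. I'll follow the arc down to 0.6 rad at 12–15 mm per row.

```bash
python3 -m jog '0 0.03 0.002 0 0 0;0 0.06 0.004 0 0 0;0 0.088 0.008 0 0 0;0 0.113 0.013 0 0 0;0 0.138 0.019 0 0 0;0 0.163 0.026 0 0 0;0 0.187 0.035 0 0 0;0 0.21 0.045 0 0 0;0 0.233 0.056 0 0 0;0 0.256 0.067 0 0 0;0 0.277 0.081 0 0 0;0 0.298 0.096 0 0 0;0 0.319 0.111 0 0 0;0 0.339 0.126 0 0 0;0 0.357 0.144 0 0 0;0 0.375 0.163 0 0 0;0 0.392 0.182 0 0 0;0 0.409 0.201 0 0 0;0 0.409 0.201 0 0 0'
python3 - <<'E'
from h import *
where()
for a in (.5,.4,.3,.2,.1,.05,0.02,0):
    p=lidpt(a,0,255);to([0,p[1]+13.5,p[2]+22])
cv2.imwrite("pics/s2.png",grab_frame("scene")[:,:,::-1])
E
```

```text
time_s: 6.33
ee_pos: [573.9, -55.3, 236.8]
ee_rot: [-179.7, 0.0, 3.5]
force: [0.0, 0.0, -0.8]
gripper_width: 0.1
t 6.33 tcp washer [ -1.5 -56.9 186.8] tip z [ -1.5 -56.8 164.8] rot [-179.7    0.     3.5] F [ 0.   0.  -0.8] q [-7. 18. 89.  0. 72. 80.] w 0.1
to [0, np.float64(-69.53044681879463), np.float64(168.78450308675625)] -> [0.0029 0.0255 0.036 ] [-0.0028  0.0001 -0.0005]
to [0, np.float64(-81.6975333630319), np.float64(146.35440921674052)] -> [0.003  0.05   0.0807] [-0.0028  0.0001 -0.0005]
to [0, np.float64(-91.56456224709345), np.float64(122.82169056814885)] -> [0.003  0.0699 0.1277] [-0.0028  0.0001 -0.0005]
to [0, np.float64(-99.0329453799759), np.float64(98.42147828683551)] -> [0.003  0.0851 0.1764] [-0.0028  0.0001 -0.0005]
to [0, np.float64(-104.02806114613463), np.float64(73.39757122827749)] -> [0.003  0.0953 0.2264] [-0.0028  0.0001 -0.0005]
to [0, np.float64(-105.58156636946828), np.float64(60.72969128876257)] -> [0.003  0.0985 0.2518] [-0.0028  0.0001 -0.0005]
to [0, np.float64(-106.20901769965732), np.float64(53.09726008679887)] -> [0.003  0.0998 0.267 ] [-0.0028  0.0001 -0.0005]
to [0, np.float64(-106.5), np.float64(48.0)] -> [0.003  0.1005 0.2772] [-0.0028  0.0001 -0.0005]
```

View pics/s2.png

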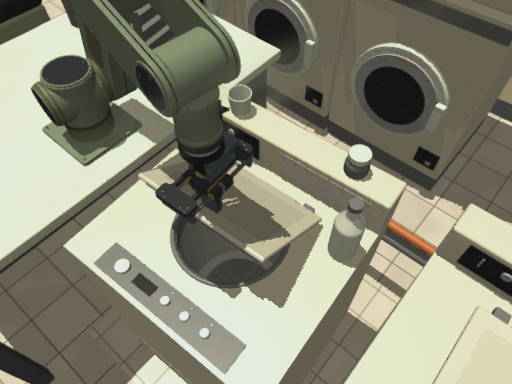

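The lid is about half shut at roughly 0.6 rad, with the fingertips on its outer face. The cup (240,100), jar (358,162) and bottle (346,235) are standing. I'll continue more slowly.

```bash
python3 -m jog '0.001 0.014 0.02 0 0 0;0.002 0.028 0.04 0 0 0;0.003 0.04 0.06 0 0 0;0.003 0.05 0.081 0 0 0;0.003 0.06 0.103 0 0 0;0.003 0.07 0.126 0 0 0;0.003 0.077 0.15 0 0 0;0.003 0.085 0.174 0 0 0;0.003 0.09 0.196 0 0 0;0.003 0.095 0.216 0 0 0;0.003 0.097 0.23 0 0 0;0.003 0.098 0.242 0 0 0;0.003 0.099 0.252 0 0 0;0.003 0.1 0.26 0 0 0;0.003 0.1 0.266 0 0 0;0.003 0.1 0.266 0 0 0'
python3 - <<'E'
from h import *
where();to([0,-106,47])
E
```

```text
time_s: 7.72
ee_pos: [578.7, -103.5, 104.1]
ee_rot: [-179.7, -0.0, 3.5]
force: [-0.1, -0.1, 0.1]
gripper_width: 0.3
t 7.72 tcp washer [   0.4 -105.3   54.1] tip z [   0.4 -105.2   32.1] rot [-179.7   -0.     3.5] F [-0.1 -0.1  0.1] q [-11.  26.  98.   0.  56.  75.] w 0.3
to [0, -106, 47] -> [-0.0008  0.0014  0.0142] [-0.0033 -0.0004 -0.0005]
```

```bash
python3 -m jog '0 0 0.003 0 0 0;0 0 0.006 0 0 0;0 0 0.009 0 0 0;0 0 0.012 0 0 0;0 0 0.013 0 0 0;0 0 0.014 0 0 0;0 0 0.014 0 0 0;0 0 0.014 0 0 0'
python3 - <<'E'
from h import *
where()
E
```

```text
time_s: 8.38
ee_pos: [579.0, -103.5, 98.2]
ee_rot: [-179.7, -0.1, 3.5]
force: [-1.7, -0.5, 6.6]
gripper_width: 0.5
t 8.38 tcp washer [   0.7 -105.4   48.2] tip z [   0.7 -105.3   26.2] rot [-1.797e+02 -1.000e-01  3.500e+00] F [-1.7 -0.5  6.6] q [-11.  26.  99.   0.  55.  75.] w 0.5
```

```bash
python3 -m jog '0 0 0.003 0 0 0;0 0 0.006 0 0 0;0 0 0.008 0 0 0;0 0 0.008 0 0 0;0 0 0.008 0 0 0'
python3 - <<'E'
from h import *
where()
E
```

```text
time_s: 8.8
ee_pos: [579.0, -103.5, 98.1]
ee_rot: [-179.8, -0.2, 3.5]
force: [-6.2, 0.5, 22.4]
gripper_width: 0.5
t 8.8 tcp washer [   0.7 -105.4   48.1] tip z [   0.7 -105.3   26.1] rot [-179.8   -0.2    3.5] F [-6.2  0.5 22.4] q [-11.  26.  99.   0.  55.  75.] w 0.5
```

The lid is on its stop: 22 N with no further travel, tip 26.1 mm above the deck. I'll lift and go above the middle key.

```bash
python3 -m jog '0 0 -0.02 0 0 0;0 0 -0.06 0 0 0;0 0 -0.06 0 0 0;0.03 0.08 -0.04 0 0 0;0.06 0.16 -0.04 0 0 0;0.093 0.239 -0.03 0 0 0;0.093 0.239 -0.01 0 0 0;0.093 0.239 -0.01 0 0 0;0.093 0.239 -0.01 0 0 0'
python3 - <<'E'
from h import *
where();to([47,-225,33.5])
for c in("top","scene"):cv2.imwrite(f"pics/{c}3.png",grab_frame(c)[:,:,::-1])
a=cv2.imread("pics/top3.png");b=cv2.imread("pics/scene3.png");cv2.imwrite("pics/both3.png",cv2.resize(np.hstack([a[90:340,130:400],b[120:370,80:350]]),None,fx=1.45,fy=1.45))
E
```

```text
time_s: 9.55
ee_pos: [631.4, -219.3, 100.9]
ee_rot: [-179.6, 0.0, 3.4]
force: [0.3, 0.3, -0.1]
gripper_width: 0.4
t 9.55 tcp washer [  45.8 -224.2   50.9] tip z [  45.8 -224.    28.9] rot [-179.6    0.     3.4] F [ 0.3  0.3 -0.1] q [-20.  32.  87.   0.  61.  66.] w 0.4
to [47, -225, 33.5] -> [0.0024 0.0019 0.0347] [-0.0043  0.0002 -0.0009]
```

View pics/both3.png

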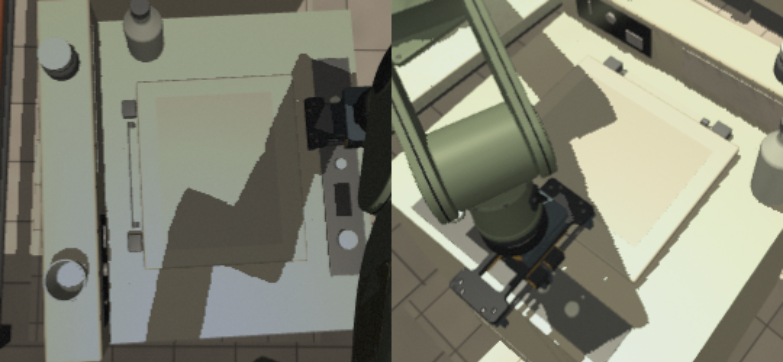

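The lid is shut, and the fingertips are over the middle key with the near key, display and start key to the robot's side. Pressing now.

```bash
python3 -m jog '0.0024 0.0019 0.015 0 0 0;0.0024 0.0019 0.028 0 0 0;0.0024 0.0019 0.034 0 0 0;0.0024 0.0019 0.039 0 0 0;0.0024 0.0019 0.043 0 0 0;0.0024 0.0019 0.046 0 0 0;0.0024 0.0019 0.046 0 0 0;0.0024 0.0019 0.046 0 0 0;0.0024 0.0019 0.046 0 0 0'
python3 - <<'E'
from h import *
where()
E
```

```text
time_s: 10.4
ee_pos: [633.4, -219.3, 79.9]
ee_rot: [-179.7, -0.2, 3.5]
force: [-0.6, 1.4, 3.4]
gripper_width: 0.6
t 10.4 tcp washer [  47.9 -224.3   29.9] tip z [  48.  -224.2    7.9] rot [-179.7   -0.2    3.5] F [-0.6  1.4  3.4] q [-20.  34.  88.   0.  58.  66.] w 0.6
```

```bash
python3 -m jog '0 0 0.003 0 0 0;0 0 0.005 0 0 0;0 0 0.007 0 0 0;0 0 0.007 0 0 0;0 0 0.007 0 0 0'
python3 - <<'E'
from h import *
where()
E
```

```text
time_s: 10.82
ee_pos: [633.6, -219.5, 78.6]
ee_rot: [-179.7, -0.2, 3.5]
force: [-4.7, 3.0, 12.2]
gripper_width: 0.5
t 10.82 tcp washer [  48.1 -224.4   28.6] tip z [  48.2 -224.3    6.6] rot [-179.7   -0.2    3.5] F [-4.7  3.  12.2] q [-20.  34.  88.   0.  58.  66.] w 0.5
```

The middle key bottomed out: 12 N, tip 6.6 mm above the deck. I'll come up, pause, and go over to the start key.

```bash
python3 -m jog '0 0 -0.02 0 0 0;0 0 -0.05 0 0 0;0 0 -0.07 0 0 0;0 0 -0.07 0 0 0;-0.06 0.001 -0.07 0 0 0;-0.12 0.001 -0.07 0 0 0;-0.18 0.001 -0.07 0 0 0;-0.24 0.001 -0.07 0 0 0;-0.3 0.001 -0.07 0 0 0;-0.372 0.001 -0.07 0 0 0;-0.372 0.001 -0.06 0 0 0;-0.372 0.001 -0.05 0 0 0;-0.372 0.001 -0.05 0 0 0'
python3 - <<'E'
from h import *
where();to([-138,-225,28.5])
cv2.imwrite("pics/s4.png",grab_frame("scene")[:,:,::-1]);
b=cv2.imread("pics/s4.png");cv2.imwrite("pics/s4c.png",cv2.resize(b[200:370,70:320],None,fx=2,fy=2))
E
```

```text
time_s: 11.9
ee_pos: [448.0, -231.6, 102.0]
ee_rot: [-179.7, -0.2, 3.5]
force: [1.0, -0.0, 0.6]
gripper_width: 0.8
t 11.9 tcp washer [-137.9 -225.2   52. ] tip z [-137.8 -225.1   30. ] rot [-179.7   -0.2    3.5] F [ 1.  -0.   0.6] q [-29.  19. 110.   0.  51.  57.] w 0.8
to [-138, -225, 28.5] -> [-0.0004 -0.0002  0.047 ] [-0.0031 -0.0023 -0.0001]
```

View pics/s4c.png

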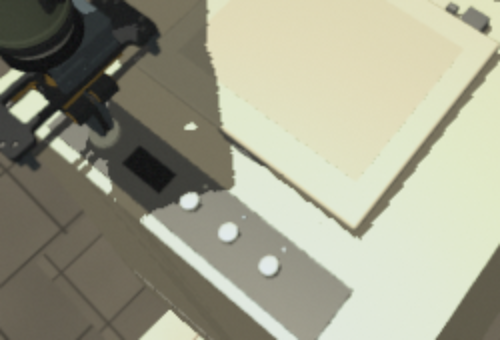

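The three course keys are up again, the lid is shut, and the fingertip is over the start key. Pressing it.

```bash
python3 -m jog '0 0 0.015 0 0 0;0 0 0.03 0 0 0;0 0 0.037 0 0 0;0 0 0.042 0 0 0;0 0 0.046 0 0 0;0 0 0.049 0 0 0;0 0 0.051 0 0 0;0 0 0.051 0 0 0;0 0 0.051 0 0 0'
python3 - <<'E'
from h import *
where()
E
```

```text
time_s: 12.7
ee_pos: [449.2, -231.4, 78.6]
ee_rot: [-179.7, -0.3, 3.5]
force: [-3.1, 3.4, 14.4]
gripper_width: 0.5
t 12.7 tcp washer [-136.7 -225.1   28.6] tip z [-136.6 -225.     6.6] rot [-179.7   -0.3    3.5] F [-3.1  3.4 14.4] q [-29.  21. 111.   1.  47.  57.] w 0.5
```

The start key bottomed out (14 N). Coming away.

```bash
python3 -m jog '0 0 -0.03 0 0 0;0 0 -0.08 0 0 0;0 0 -0.15 0 0 0;0 0 -0.22 0 0 0;0 0 -0.28 0 0 0;0 0.06 -0.3 0 0 0;0 0.12 -0.3 0 0 0;0 0.18 -0.3 0 0 0;0 0.24 -0.3 0 0 0;0 0.3 -0.3 0 0 0;0 0.3 -0.3 0 0 0;0 0.3 -0.3 0 0 0;0 0.3 -0.3 0 0 0'
python3 - <<'E'
from h import *
where()
for c in("top","scene"):cv2.imwrite(f"pics/{c}5.png",grab_frame(c)[:,:,::-1])
a=cv2.imread("pics/top5.png");b=cv2.imread("pics/scene5.png");cv2.imwrite("pics/both5.png",cv2.resize(np.hstack([a[80:345,130:400],b[80:345,70:390]]),None,fx=1.3,fy=1.3))
E
```

```text
time_s: 13.78
ee_pos: [457.3, -381.3, 227.4]
ee_rot: [-179.7, -0.3, 3.5]
force: [0.5, 0.8, -0.2]
gripper_width: 0.6
t 13.78 tcp washer [-137.8 -375.1  177.4] tip z [-137.7 -375.   155.4] rot [-179.7   -0.3    3.5] F [ 0.5  0.8 -0.2] q [-41.  20.  88.   0.  72.  45.] w 0.6
```

View pics/both5.png

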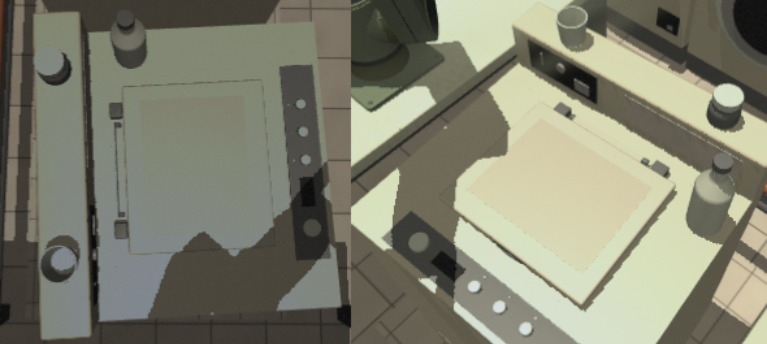

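The lid lies shut, all four keys are up, the bottle, cup and jar are standing, and the arm is clear.

```bash
python3 -c "
from workcell import *
print(job_done())"
```

```text
the job is handed in; nothing more can be done
None
```

I shut the lid, pressed the middle course key and then the start key, and handed the job in at about 14 s of the 59 s allowed. No verdict was reported.

- **Lid:** I pushed it shut with closed fingertips on its outer face. It met a hard stop at the height expected for fully shut, about 22 N with no further travel.
- **Middle course key:** It bottomed out at about 12 N. The next picture showed all three course keys up again, before I pressed start.
- **Start key:** It bottomed out at about 14 N, and then I moved the arm away.
- **Last pictures:** The lid was shut, all four keys looked up, and the bottle, cup and jar were standing where they were. The arm was clear, with force readings near zero.

I judged the objects' positions by eye and did not measure how far they might have shifted. One check disagreed: my first estimate of the washer's turn, 0.085 rad from the trained networks, did not match 0.061 rad from the key centres. I used 0.061 because it fitted to 0.4 px, and both key presses landed on target with it.

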